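# Snap the roof deck onto the toy garage

## Robot

A 7-joint arm with a two-finger parallel gripper is mounted at the origin on the work surface. World frame = base frame: x ahead of the robot, y to its left, z up, the work surface at z = 0. Lengths are in m, angles in rad, forces in N, time in s.
With the tool pointing down it reaches from about 0.425 to 0.875 m from the base axis. Payload 4.7 kg.
Tool frame: the origin (TCP) lies midway between the tips of the shut fingers; the grasp point (between the pads) lies 19 mm behind it (env.grip_depth is the distance from the TCP to the grasp point, in m); z points along the fingers, y is the line along which they close (so a half turn about z gives the same grasp; the last joint's range is limited). The gripper opens to 85 mm and grips with 20 to 120 N. Pads are 22 mm wide; open, the fingers measure 114 mm over their backs; the gripper's body (76 mm by 85 mm) begins 54 mm behind the grasp point. The pads swing forward as they close: fully open they stand 13 mm farther back than shut.
Start: joints at [1.2, 0.321, -0.07, 1.45, 0.023, 1.371, -0.057], TCP at [0.244, -0.602, 0.231] pointing down, gripper open.
Joint ranges: [-2.86, 2.86], [-0.3, 2.09], [-1.38, 1.24], [0.06, 2.45], [-1.56, 4.7], [0.09, 2.05], [-2.69, 2.69]. Speed limits (rad/s): [2.57, 2.57, 3.14, 3.14, 3.14, 3.14, 3.14].

## Interface

Orientations are given as a unit quaternion [x, y, z, w].
In Python, from bench import env, planner, eyes gives the robot as it stands. Calls block until the motion is done:
- env.goto(position, orientation): joint-space move of the TCP to a pose.
- env.line_to(position, orientation=None, feed=0.15): straight line of the TCP; orientation=None keeps the orientation; feed is the mean speed in m/s.
- env.move_j(angles): joint-space move.
- env.gripper_to(opening, grasp_force=None): opening from 0.0 (shut) to 1.0 (fully open); grasp_force is the grip in N (None keeps the last); returns when the fingers have stopped.
- env.sleep(seconds).
- planner.solve_ik(position, orientation): joint angles nearest the present ones, or None.
- eyes.camera(name): name is "scene" or "top" or "wrist"; returns a dict with "img" (480x640x3 uint8, red, green, blue), "intrinsics" (3x3 intrinsics, pixels), "extrinsics" (4x4, takes a point from camera to world coordinates). Camera axes: x right, y up, looking along -z (the intrinsics and any distortion apply to the point x, -y, -z); pixel columns grow to the right and rows downward; lengths in m; the calibration is good to about 2 mm. The wrist camera is an equidistant fisheye: a pixel r from the principal point sees the ray r / f radians off the axis. A picture is of the moment at which its call begins. There is no depth.
A pose or a line that the arm cannot do raises env.MotionError and nothing moves.
- env.finish_job(): hands the job in; it is judged then, once.
Readings, each from a call of its own:
- env.get_time_s(): time.
- env.get_joint_pos(): joint angles.
- env.get_dq(): joint speeds.
- env.get_effort(): joint torques, N m.
- env.get_eef_pos(): TCP position.
- env.get_ee_rot(): TCP orientation.
- env.get_wrist_force(): force on the tool from outside, world axes, zero at the start.
- env.get_moment(): the same for the moment, N m.
- env.get_grip_width(): opening from 0.0 (shut) to 1.0 (fully open).
- env.get_grasp_force(): force on a finger pad.
Only numpy, scipy, OpenCV 4.12 (cv2) and the standard library are available. Lean on these libraries where they do the work, as an engineer would, in place of code of your own. Each camera call takes 0.05 s, during which the arm holds its last target. There are 200 camera calls.

## Task

The roof deck of the toy parking garage is lying next to the garage. Set it on the garage's four barbed posts, then press it down beside the posts, one after another, until all four have clicked through and the deck is fully home on the garage, and let go. Press firmly but with care, by feel: the garage gives on its springs, a post needs a push of up to 17 newtons, and a load of more than 25 newtons would bottom it out, which must not happen. Leave the other toys where they are.

Things in the scene. Friction and masses are not known exactly. Their poses are not given: they have to be found in the camera images.
- tower (a point): Grip of the loose roof deck: centre, half-way up, of the square white lift tower (30 x 30 mm, 36 mm tall) in the middle of its upper face, 22 mm above the deck's underside. Axes are the deck's: x along its 164 mm side, y along its 112 mm side, z up. Apart from the tower the upper face is flat.
- deck: The roof deck: flat grey plastic plate 164 x 112 mm, 4 mm thick, 120 to 200 g, lying upper side up on the shelf, with four square holes 13 x 13 mm right through at x = +-62, y = +-36 mm. Origin at the centre of its underside, axes as for tower. It fits either way round (half a turn).
- hole0 (a point): Centre of the deck's square hole at deck x = -62 mm, y = -36 mm, at the level of the deck's underside.
- hole1 (a point): Centre of the deck's square hole at deck x = -62 mm, y = 36 mm, at the level of the deck's underside.
- hole2 (a point): Centre of the deck's square hole at deck x = 62 mm, y = -36 mm, at the level of the deck's underside.
- hole3 (a point): Centre of the deck's square hole at deck x = 62 mm, y = 36 mm, at the level of the deck's underside.
- seats (a point): Centre of the garage's four seats, at seat height; the deck's underside lies on them when home. Axes: x along the garage's (and the home deck's) long side, y along its short side, z up. Seats and posts at x = +-62, y = +-36 mm. Good place to press with a shut gripper: beside a post, 22 mm from its axis towards the middle of the long side (x = +-40, y = +-36 mm).
- post0 (a point): Tip of the post at garage x = -62, y = -36 mm, 26 mm above its seat (22 mm above the upper face of a home deck). All four posts are alike: a neck 10 mm across, 6 mm tall, then a taper to 3 mm across at the tip. One post takes a push of up to 11 to 17 N where a gripper can press (some of the later ones less); posts pressed together need the sum.
- barb (a point): Underside of the barbs of that post, on its axis, 6 mm above the seat. Each post has two sprung wedges, to +y and -y, 7 mm wide, 9 mm out from the axis at the underside, 3 mm out 13 mm higher. Set on the posts the deck rests level on the wedges, its underside about 11 to 12 mm above the seats; pressed down it squeezes them in, and they spring out over its upper face with 2 mm play.
- garage: Grey and white plastic toy garage 184 x 130 mm, open on top; origin under its floor, 66 mm below seats, unloaded 26 mm above the shelf. It rides on four springs on a fixed black foot plate 200 x 150 mm: it sinks straight down by 5 to 12 mm under the pushes needed, has a hard stop 15 mm down, and rises again when let go. It cannot tilt or shift.
- sports_car: Bystander: red die-cast toy sports car, 76 x 36 mm, 28 mm tall; origin under its centre, x lengthways.
- tow_truck: Bystander: blue plastic tow truck, 110 x 48 mm, 62 mm tall; origin under its centre, x lengthways.
- school_bus: Bystander: yellow plastic school bus, 130 x 46 mm, 54 mm tall; origin under its centre, x lengthways.
- tin: Bystander: grey aluminium tin with screw-top lid, 72 mm across, 66 mm tall; origin under its centre.
- van: Bystander: small white plastic van, 80 x 38 mm, 42 mm tall; origin under its centre, x lengthways.
- spinning_top: Bystander: wooden spinning top standing on its flat head, 40 mm across, 34 mm tall; origin under its centre.
- domino_box: Bystander: flat wooden domino box, 100 x 50 mm, 26 mm tall; origin under its centre, x lengthways.
There are look-alikes about, which are no part of the job. Leave any green or pink look-alike of the deck alone.

How it is judged:
By the outcome, as a careful person would: the job done as asked, in the order asked, and still so for the second after the job is handed in, with the robot touching nothing.
It also fails if it takes over 70 s, if anything falls off the work surface, if the arm or the gripper's body presses on something with over 40 N, if the wrist force passes 120 N, or if a joint passes its speed limit or range.

## Working session

There is one attempt and no reset: what is moved stays moved. The work goes in short steps, each a Python script; the robot and the scene stay as the last script left them, time stands still between calls to the robot, and variables do not carry over. Pictures are saved under pics/ and viewed, at most 10 in all, crops included, and the job is handed in when it is done.

```bash
mkdir -p pics; ls; python3 - <<'E'
from bench import env,planner,eyes
import cv2,numpy as np
np.set_printoptions(precision=4,suppress=True)
for n in("scene","top","wrist"):
    c=eyes.camera(n);cv2.imwrite(f"pics/{n}0.png",c["img"][:,:,::-1]);print(n,c["intrinsics"],c["extrinsics"],[k for k in c])
print(env.get_time_s(),env.get_ee_rot(),env.get_wrist_force(),env.grip_depth)
E
```

```text
pics
scene [[507.2221   0.     325.4619]
 [  0.     507.2221 235.8675]
 [  0.       0.       1.    ]] [[-0.7666 -0.4934  0.4109  0.9553]
 [ 0.6419 -0.6035  0.473   0.4141]
 [ 0.0146  0.6263  0.7794  0.8818]
 [ 0.      0.      0.      1.    ]] ['img', 'intrinsics', 'extrinsics']
top [[479.4971   0.     319.4293]
 [  0.     479.4971 245.1266]
 [  0.       0.       1.    ]] [[-0.0286  0.9852 -0.1688  0.3519]
 [-0.9992 -0.033  -0.0233 -0.0448]
 [-0.0285  0.168   0.9854  1.1339]
 [ 0.      0.      0.      1.    ]] ['img', 'intrinsics', 'extrinsics']
wrist [[371.6483   0.     320.487 ]
 [  0.     371.6483 231.2275]
 [  0.       0.       1.    ]] [[ 0.375   0.8898  0.26    0.3094]
 [-0.927   0.361   0.1016 -0.5761]
 [-0.0034 -0.2791  0.9602  0.373 ]
 [ 0.      0.      0.      1.    ]] ['img', 'intrinsics', 'extrinsics']
0.15 [ 0.9815  0.1912 -0.0002 -0.0007] [ 0.3503 -0.0715  1.2213] 0.0187
```

View pics/top0.png

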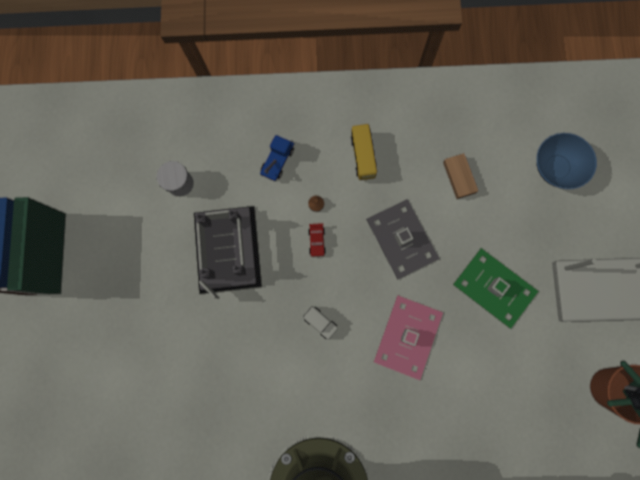

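View pics/scene0.png

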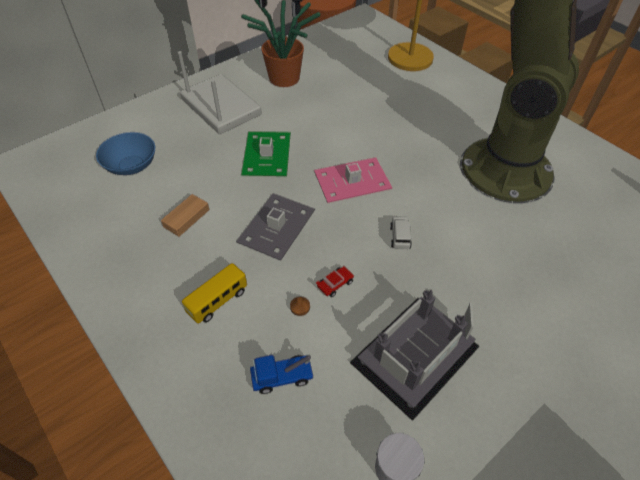

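Top view: grey deck at (403,238) and garage at (228,249). Look-alikes are the green deck at (497,288), the pink deck at (410,338) and a white tray at (600,290). By the description I choose the grey one; a close crop will check that.

```bash
cat > h.py <<'E'
from bench import env,planner,eyes
import cv2,numpy as np
from scipy.spatial.transform import Rotation as R
np.set_printoptions(precision=4,suppress=True)
def rays(c,px,fish=False):
    K,T=c["intrinsics"],c["extrinsics"]
    p=(np.atleast_2d(px).astype(float)-K[:2,2])/K[0,0]
    if fish:
        r=np.linalg.norm(p,axis=1,keepdims=True)+1e-12
        d=np.c_[p/r*np.sin(r),np.cos(r)]
    else: d=np.c_[p,np.ones(len(p))]
    d=d*[1,-1,-1]
    return T[:3,3],d@T[:3,:3].T
def onplane(c,px,z,fish=False):
    o,d=rays(c,px,fish); return o+d*((z-o[2])/d[:,2])[:,None]
def proj(c,P,fish=False):
    K,T=c["intrinsics"],c["extrinsics"]
    q=((np.atleast_2d(P)-T[:3,3])@T[:3,:3])*[1,-1,-1]
    if fish:
        rr=np.linalg.norm(q[:,:2],axis=1,keepdims=True); p=q[:,:2]/rr*np.arctan2(rr,q[:,2:])
    else: p=q[:,:2]/q[:,2:]
    return p*K[0,0]+K[:2,2]
def cross(c1,p1,c2,p2,f1=False,f2=False):
    o1,d1=rays(c1,p1,f1);o2,d2=rays(c2,p2,f2);d1,d2=d1[0],d2[0]
    s=np.linalg.lstsq(np.c_[d1,-d2],o2-o1,rcond=None)[0]
    a,b=o1+s[0]*d1,o2+s[1]*d2
    return (a+b)/2,np.linalg.norm(a-b)
E
python3 - <<'E'
from h import *
c=eyes.camera("top");s=eyes.camera("scene")
im=c["img"]
def crop(i,x,y,w,h,k): return cv2.resize(np.ascontiguousarray(i[y:y+h,x:x+w,::-1]),None,fx=k,fy=k,interpolation=cv2.INTER_CUBIC)
a=crop(im,360,190,80,100,5);b=crop(im,185,195,80,100,5)
cv2.imwrite("pics/c1.png",np.hstack([a,b]))
cv2.imwrite("pics/c2.png",crop(s["img"],345,280,140,100+40,4))
# deck mask in top, ROI
roi=im[195:285,362:445].astype(int)
g=roi.mean(2); sat=roi.max(2)-roi.min(2)
print(g.min(),np.percentile(g,[10,30,50,70,90]), roi[20,20],roi[5,5])
m=((g<115)).astype(np.uint8)
m=cv2.morphologyEx(m,cv2.MORPH_CLOSE,np.ones((3,3)))
ct=max(cv2.findContours(m,0,1)[0],key=cv2.contourArea)
r=cv2.minAreaRect(ct);bx=cv2.boxPoints(r)+[362,195]
print(r,bx)
P=onplane(c,bx,0.004);print(P,np.linalg.norm(P-np.roll(P,1,0),axis=1),P.mean(0))
E
```

```text
51.666666666666664 [ 66.      68.3333 114.     117.     120.    ] [67 64 65] [119 120 112]
((35.14588165283203, 47.02725601196289), (74.44876861572266, 63.5477180480957), 61.29404067993164) [[351.3977 224.6393]
 [407.1352 194.1164]
 [442.894  259.4152]
 [387.1566 289.9381]]
[[ 0.5928 -0.0963  0.004 ]
 [ 0.6636 -0.2341  0.004 ]
 [ 0.5014 -0.3086  0.004 ]
 [ 0.4335 -0.1738  0.004 ]] [0.177  0.1549 0.1785 0.151 ] [ 0.5478 -0.2032  0.004 ]
```

View pics/c1.png

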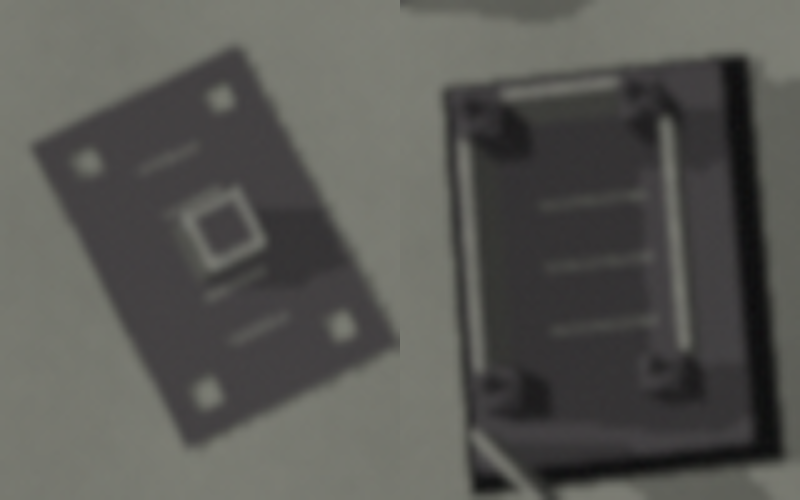

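View pics/c2.png

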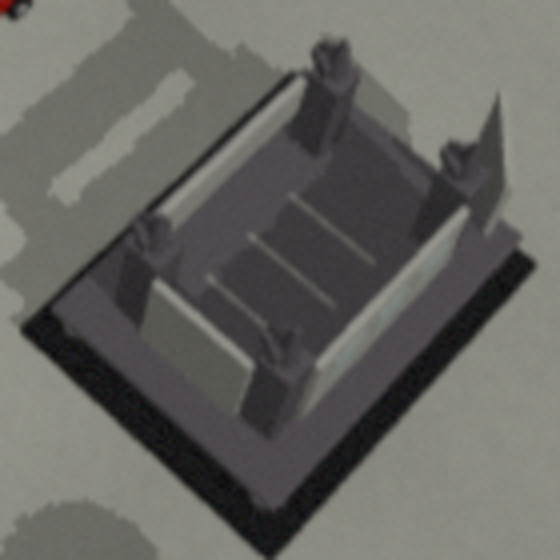

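The crop confirms the grey deck, with its tower and four light holes at crop (221,98), (88,162), (207,393) and (342,326). The garage is roughly aligned with world x, with post tips near crop (478,105), (640,92), (500,390) and (662,370).

```bash
python3 - <<'E'
from h import *
c=eyes.camera("top");s=eyes.camera("scene")
h=np.array([[221,98],[88,162],[207,393],[342,326]])/5+[360,190]-.4
P=onplane(c,h,0.002);print("holes",P,np.linalg.norm(P-np.roll(P,1,0),axis=1),P.mean(0))
d=P[0]+P[1]-P[2]-P[3];yaw=np.arctan2(d[1],d[0]);print("deck yaw",np.degrees(yaw))
t=np.array([[478,105],[640,92],[662,370],[500,390]],float);t=(t-[400,0])/5+[185,195]-.4
ts=np.array([[460,148],[332,45],[150,225],[282,333]])/4+[345,280]-.4
Q=onplane(c,t,0.118);print("tips",Q,np.linalg.norm(Q-np.roll(Q,1,0),axis=1),Q.mean(0))
print("scene",onplane(s,ts,.118))
d=Q[0]+Q[1]-Q[2]-Q[3];gy=np.arctan2(d[1],d[0]);print("gar yaw",np.degrees(gy))
m=P.mean(0)
for off in (0,np.pi/2,-np.pi/2,np.pi):
    o=[]
    for (p,y) in ((m,yaw),(Q.mean(0),gy)):
        q=(R.from_euler('z',y+off)*R.from_euler('x',np.pi)).as_quat()
        for z in(.02,.2):
            j=planner.solve_ik([p[0],p[1],z],q); o.append(None if j is None else np.array(j))
    print(np.degrees(off),o)
E
```

```text
holes [[ 0.6269 -0.2242  0.002 ]
 [ 0.5975 -0.1587  0.002 ]
 [ 0.484  -0.2093  0.002 ]
 [ 0.5138 -0.2748  0.002 ]] [0.1238 0.0718 0.1243 0.072 ] [ 0.5555 -0.2167  0.002 ]
deck yaw 24.08111110506366
tips [[0.6001 0.2383 0.118 ]
 [0.6034 0.167  0.118 ]
 [0.4808 0.1573 0.118 ]
 [0.4744 0.2271 0.118 ]] [0.1263 0.0713 0.1231 0.0701] [0.5397 0.1974 0.118 ]
scene [[0.4884 0.2333 0.118 ]
 [0.4924 0.1624 0.118 ]
 [0.617  0.1748 0.118 ]
 [0.6094 0.2436 0.118 ]]
gar yaw 4.810870351820487
0.0 [array([ 0.6693,  0.4311, -0.4114,  1.7891,  0.2049,  0.9635, -0.9767]), array([ 0.6677,  0.2492, -0.3999,  1.6221,  0.1001,  1.2906, -0.8993]), array([ 0.2815,  0.4954, -0.8208,  1.8326,  0.4263,  0.9995, -2.2029]), array([ 0.4841,  0.3458, -1.0638,  1.6588,  0.3108,  1.3216, -2.1193])]
90.0 [array([ 0.8078,  0.4658, -0.5839,  1.784 ,  0.3023,  0.9821,  0.5233]), array([ 0.8242,  0.275 , -0.5903,  1.6165,  0.1576,  1.2981,  0.629 ]), array([ 0.352 ,  0.5363, -0.9169,  1.8305,  0.4952,  1.0226, -0.6811]), array([ 0.4475,  0.3253, -1.0105,  1.6597,  0.2836,  1.3147, -0.5282])]
-90.0 [array([ 0.5053,  0.4066, -0.2127,  1.7954,  0.1028,  0.9503, -2.4717]), array([ 0.5676,  0.238 , -0.2809,  1.6258,  0.0681,  1.2874, -2.4462]), array([ 0.5195,  0.7002, -1.1799,  1.8261,  0.721 ,  1.1255,  2.3068]), array([ 0.5541,  0.3976, -1.1751,  1.6571,  0.3758,  1.3406,  2.5445])]
180.0 [array([ 1.2156,  0.7507, -1.1815,  1.7714,  0.7593,  1.1599,  1.7848]), array([ 1.2363,  0.4641, -1.1762,  1.6041,  0.4355,  1.3676,  1.9988]), array([ 0.3364,  0.5264, -0.8952,  1.831 ,  0.4791,  1.0169,  0.9011]), array([ 0.4577,  0.3307, -1.0252,  1.6594,  0.2909,  1.3165,  1.0372])]
```

```bash
python3 - <<'E'
from h import *
q=lambda y:(R.from_euler('z',y)*R.from_euler('x',np.pi)).as_quat()
dq,gq=q(np.radians(24.08+90)),q(np.radians(4.8+90))
env.goto([.5397,.1974,.30],gq)
w=eyes.camera("wrist");cv2.imwrite("pics/wg.png",w["img"][:,:,::-1]);np.savez("wg.npz",**w)
env.goto([.5555,-.2167,.17],dq)
w=eyes.camera("wrist");cv2.imwrite("pics/wd.png",w["img"][:,:,::-1]);np.savez("wd.npz",**w)
print(env.get_time_s(),env.get_eef_pos(),w["extrinsics"])
a=cv2.imread("pics/wg.png");b=cv2.imread("pics/wd.png")
cv2.imwrite("pics/both.png",np.vstack([a[:,:],b])[::1])
cv2.imwrite("pics/both.png",cv2.resize(np.hstack([a[:,120:520],b[:,120:520]]),(800,480)))
E
```

```text
5.05 [ 0.5564 -0.215   0.1705] [[ 0.9123 -0.3936 -0.1129  0.5275]
 [ 0.4094  0.8769  0.2519 -0.1512]
 [-0.0001 -0.276   0.9612  0.313 ]
 [ 0.      0.      0.      1.    ]]
```

View pics/both.png

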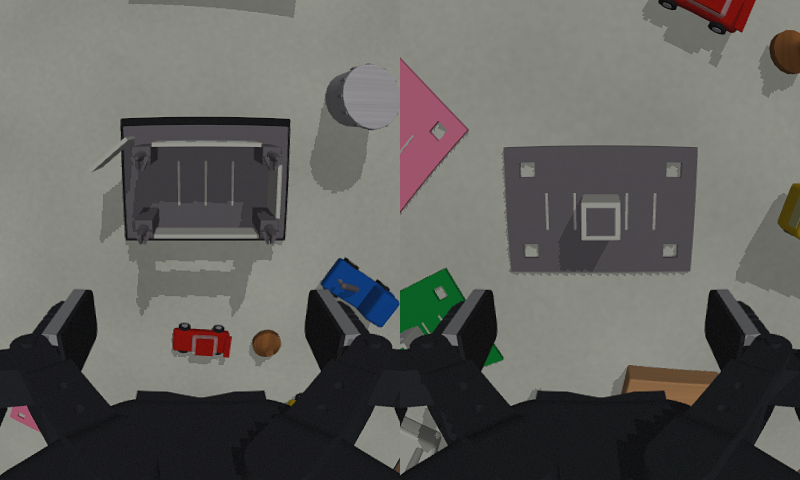

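Wrist views: the deck is centred at about (320,215) in its frame, with its holes at (247,170), (393,170), (251,250) and (390,250). The garage posts are near (140,157), (272,157), (143,232) and (268,232) in the left half.

```bash
python3 - <<'E'
from h import *
w=dict(np.load("wd.npz"));im=w["img"].astype(int);g=im.mean(2)
m=(g>95).astype(np.uint8)
n,l,st,ce=cv2.connectedComponentsWithStats(m)
H=[]
for e in ([247,170],[393,170],[390,250],[251,250]):
    i=np.argmin([np.hypot(*(c-e))if s[4]<600 else 1e9 for c,s in zip(ce,st)]);H.append(ce[i]);print(ce[i],st[i])
P=onplane(w,H,.002,True);print(P,np.linalg.norm(P-np.roll(P,1,0),axis=1),P.mean(0))
d=P[1]+P[2]-P[0]-P[3];print("yaw",np.degrees(np.arctan2(d[1],d[0])));d=P[0]+P[1]-P[3]-P[2];print("y dir",np.degrees(np.arctan2(d[1],d[0])))
i=np.argmin([np.hypot(*(s[:2]+s[2:4]/2-[321,220]))if 200<s[4]<6000 else 1e9 for s in st]);print("tower",st[i],ce[i])
mm=(l==i).astype(np.uint8);r=cv2.minAreaRect(cv2.findContours(mm,0,1)[0][0]);print(r)
print(onplane(w,[[320.5,221.5]],.04,True))
print(env.get_eef_pos(),env.get_wrist_force())
w=np.load("wg.npz")["img"]
cv2.imwrite("pics/gz.png",cv2.resize(np.ascontiguousarray(w[130:255,235:425,::-1]),None,fx=4.2,fy=4.2,interpolation=cv2.INTER_CUBIC))
E
```

```text
[247.433 169.5  ] [241 163  14  14 194]
[392.7053 169.6263] [386 163  14  14 190]
[389.0588 249.6536] [383 244  13  13 153]
[250.9639 249.9639] [245 244  13  13 166]
[[ 0.4851 -0.2083  0.002 ]
 [ 0.5977 -0.158   0.002 ]
 [ 0.627  -0.2232  0.002 ]
 [ 0.5144 -0.2741  0.002 ]] [0.072  0.1233 0.0715 0.1235] [ 0.556  -0.2159  0.002 ]
yaw 24.21237986109576
y dir 114.10448558473053
tower [301 195  40  45 970] [320.6237 213.8959]
((320.5, 217.0), (44.0, 39.0), 90.0)
[[ 0.5564 -0.2157  0.04  ]]
[ 0.5564 -0.215   0.1705] [0.5059 0.3798 0.5932]
```

View pics/gz.png

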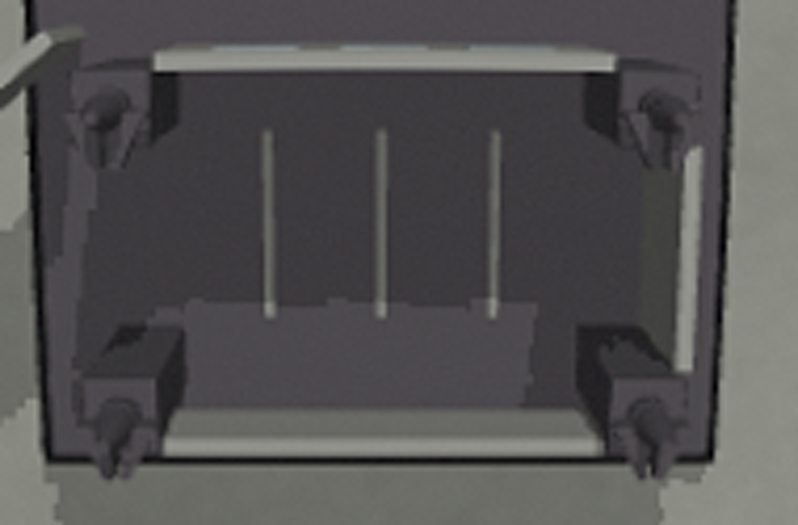

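The deck pose is solid: hole spacings are 72 and 123.4 mm, against 72 and 124 expected. The post tips are ambiguous here, with prong-like ends at crop (118,475), (652,475), (105,165) and (663,165). I'll look straight down on two diagonal posts.

```bash
python3 - <<'E'
from h import *
q=lambda y:(R.from_euler('z',y)*R.from_euler('x',np.pi)).as_quat()
gq=q(np.radians(4.8+90))
w=dict(np.load("wd.npz"));off=R.from_euler('z',np.radians(4.8-24.08)).apply(w["extrinsics"][:3,3]-[.5564,-.215,.1705]);print(off)
G=np.array([.5397,.1974]);x=np.array([np.cos(.084),np.sin(.084)]);y=np.array([-x[1],x[0]])
out=[]
for k,(a,b) in enumerate([(.062,.036),(-.062,-.036)]):
    p=G+a*x+b*y-off[:2]
    (env.goto([*p,.19],gq))
    w=eyes.camera("wrist");np.savez(f"wp{k}.npz",**w)
    c=proj(w,[[*(G+a*x+b*y),.11]],True)[0];u,v=(c-40).astype(int);print(c,u,v,env.get_eef_pos(),w["extrinsics"][:3,3])
    out.append(cv2.resize(np.ascontiguousarray(w["img"][v:v+80,u:u+80,::-1]),None,fx=5,fy=5,interpolation=cv2.INTER_CUBIC))
cv2.imwrite("pics/posts.png",np.hstack(out));print(env.get_time_s())
E
```

```text
[-0.0062  0.0698  0.1425]
[319.5657 124.1767] 279 84 [0.6052 0.1666 0.1899] [0.5995 0.2371 0.3325]
[319.2398 125.842 ] 279 85 [0.488  0.0864 0.1906] [0.4817 0.1556 0.3332]
7.225
```

View pics/posts.png

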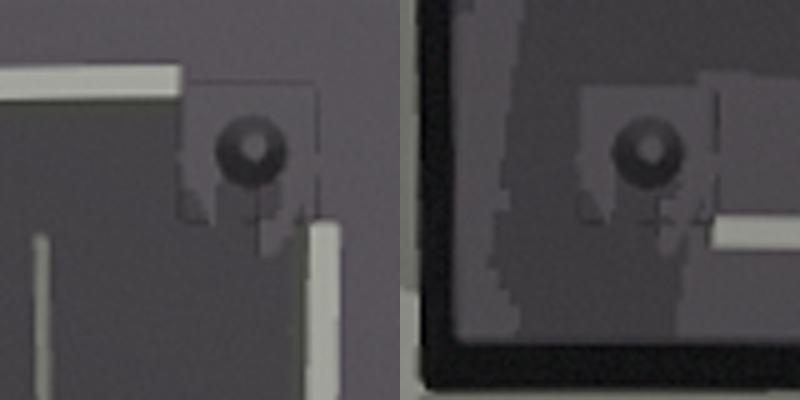

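Straight-down views: the light tip spots are at crop (255,147) on the left and (250,148) on the right, each inside its dark post disc at about (251,152) and (248,152).

```bash
python3 - <<'E'
from h import *
T=[]
for k,(tip,disc,o) in enumerate([((255,147),(251,152),(279,84)),((250,148),(248,152),(279,85))]):
    w=dict(np.load(f"wp{k}.npz"));f=lambda p:np.array(p)/5-.4+o
    t,d=onplane(w,[f(tip)],.118,True)[0],onplane(w,[f(disc)],.098,True)[0];print(t,d);T.append((t+d)/2)
T=np.array(T);d=T[0]-T[1];print("centre",T.mean(0),"len",np.hypot(*d[:2]),"want",np.hypot(.124,.072),"yaw",np.degrees(np.arctan2(d[1],d[0])-np.arctan2(.072,.124)))
E
```

```text
[0.6037 0.2453 0.118 ] [0.6036 0.2454 0.098 ]
[0.4857 0.1635 0.118 ] [0.4859 0.1637 0.098 ]
centre [0.5447 0.2045 0.108 ] len 0.14342608236479684 want 0.14338758663147935 yaw 4.638471410340918
```

```bash
cat >> h.py <<'E'
q=lambda deg:(R.from_euler('z',np.radians(deg))*R.from_euler('x',np.pi)).as_quat()
def fine(p,qq,n=2,feed=.1):
    p=np.array(p,float);t=p.copy()
    env.line_to(t,qq,feed=feed)
    for _ in range(n):
        e=p-env.get_eef_pos()
        if np.abs(e).max()<4e-4: break
        t=t+e; env.line_to(t,qq,feed=.05)
    return t
def F(): 
    return np.mean([(env.get_wrist_force(),env.sleep(.01))[0] for _ in range(4)],axis=0)
E
python3 - <<'E'
from h import *
D=[.5562,-.2158];Q=q(24.15+90)
env.goto([*D,.09],Q)
fine([*D,.07],Q)
t=fine([*D,.010],Q)
print(env.get_eef_pos(),R.from_quat(env.get_ee_rot()).as_euler('xyz',True),env.get_time_s())
f0=F()
env.gripper_to(0.2,grasp_force=40);print(env.get_grip_width(),env.get_grasp_force(),F()-f0)
env.line_to([t[0],t[1],t[2]+.06],Q,feed=.1)
env.sleep(.2);print(F()-f0,env.get_eef_pos(),env.get_grip_width())
w=eyes.camera("wrist");np.savez("wl.npz",**w);cv2.imwrite("pics/wl.png",w["img"][:,:,::-1])
zz=env.get_eef_pos()[2]-.010
c=np.array(env.get_eef_pos());r=R.from_quat(env.get_ee_rot())
a=r.as_euler('xyz')[2]
n,l,st,ce=cv2.connectedComponentsWithStats((w["img"].mean(2)>95).astype(np.uint8))
for i in range(1,n):
    if 100<st[i][4]<900: print(ce[i],st[i],onplane(w,[ce[i]],zz+.002,True)[0]-c)
print(env.get_time_s())
E
```

```text
[ 0.5566 -0.216   0.0103] [179.974    0.0254 114.1459] 10.05
0.34502102357579595 41.07437074184418 [0.4345 0.488  1.9189]
[-0.4348 -0.0681 -1.605 ] [ 0.5556 -0.2156  0.0692] 0.34521015736015837
[179.2619 211.1369] [166 197  27  29 672] [-0.0713  0.0077 -0.008 ]
[461.0876 210.8822] [448 197  27  28 662] [ 0.0408  0.0581 -0.008 ]
[218.3626 288.4368] [213 257  12  65 364] [-0.0428 -0.0193 -0.008 ]
[267.6718 295.0506] [256 257  21  72 652] [-0.0208 -0.0125 -0.008 ]
[372.7019 294.5792] [362 257  23  72 701] [ 0.0223  0.0071 -0.008 ]
[422.3128 288.4804] [416 257  13  65 358] [ 0.0422  0.0188 -0.008 ]
[114.3226 347.1452] [107 340  15  15 124] [-0.0872 -0.0817 -0.008 ]
[473.2815 385.0889] [464 379  17  15 135] [ 0.1013 -0.0213 -0.008 ]
[320.88  390.824] [272 387  98  10 500] [ 0.0239 -0.0537 -0.008 ]
[446.8415 422.0565] [426 395  59  57 549] [ 0.1029 -0.0507 -0.008 ]
[205.9925 412.6978] [194 398  22  27 268] [-0.0268 -0.0992 -0.008 ]
[173.9487 438.6923] [158 431  32  20 117] [-0.0396 -0.135  -0.008 ]
11.7
```

Lifted cleanly. In hand, the holes show the deck centred within 0.5 mm at yaw 24.2. Next I carry it over and place it by feel.

```bash
python3 - <<'E'
from h import *
G=np.array([.5447,.2045]);Q=q(94.64)
p=env.get_eef_pos();env.line_to([p[0],p[1],.19],q(114.15),feed=.2)
env.line_to([*G,.185],Q,feed=.25)
t=fine([*G,.155],Q); t=fine([*G,.135],Q,n=3)
env.sleep(.2);f0=F();print(env.get_eef_pos(),f0,env.get_time_s())
z=.122;t=fine([*G,z],Q,n=3)
while z>.108:
    z-=.001;t[2]-=.001;env.line_to(t,Q,feed=.03)
    f=F()-f0;print(round(z,4),env.get_eef_pos(),f)
    if f[2]>3: break
w=eyes.camera("scene");cv2.imwrite("pics/s2.png",cv2.resize(np.ascontiguousarray(w["img"][250:420,320:500,::-1]),None,fx=3.5,fy=3.5,interpolation=cv2.INTER_CUBIC))
print(env.get_time_s())
E
```

```text
[0.5448 0.2046 0.135 ] [-0.2422 -0.0034 -1.5793] 16.5583
0.121 [0.5448 0.2045 0.1209] [0.4273 0.0606 0.1253]
0.12 [0.5448 0.2045 0.12  ] [0.3561 0.2836 0.2269]
0.119 [0.5448 0.2046 0.119 ] [0.3239 0.5379 0.2438]
0.118 [0.5449 0.2045 0.118 ] [ 0.0895 -0.1057  0.124 ]
0.117 [0.5448 0.2045 0.117 ] [ 0.2065 -0.1802  0.2751]
0.116 [0.5448 0.2046 0.116 ] [ 0.6723 -0.1289 -0.1615]
0.115 [0.5448 0.2045 0.115 ] [ 0.0379 -0.3188  0.2196]
0.114 [0.545  0.2046 0.1141] [ 0.5686  0.1024 -0.274 ]
0.113 [0.5451 0.2047 0.1136] [-0.4714 -0.048   4.0625]
20.1917
```

View pics/s2.png

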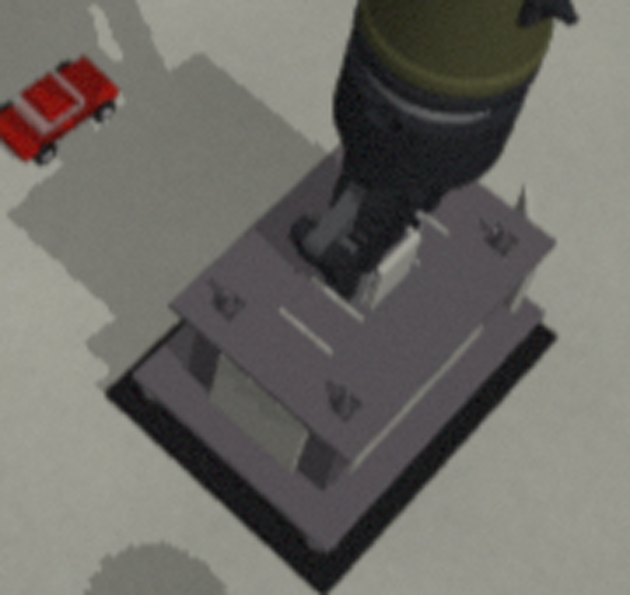

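Scene crop: the deck sits square over the garage with posts showing through the three visible holes, at (228,300), (343,400) and (497,235). The contact height gives an underside at 0.1036, as expected. Now I release and press the first post.

```bash
cat >> h.py <<'E'
G=np.array([.5447,.2045]);YG=np.radians(4.64);PQ=q(184.64)
def spot(a,b): return G+np.array([[np.cos(YG),-np.sin(YG)],[np.sin(YG),np.cos(YG)]])@[a,b]
def Fz():
    v=[]
    for _ in range(3): v.append(env.get_wrist_force()[2]);env.sleep(.008)
    return float(np.mean(v))
def press(a,b,zs=.113,lim=21.,zmin=.078,drop=3.0):
    s=spot(a,b);p=env.get_eef_pos();env.line_to([s[0],s[1],.150],PQ,feed=.2)
    t=fine([*s,.125],PQ);env.sleep(.1);f0=np.mean([Fz(),Fz()])
    t=t+[0,0,zs-.125];env.line_to(t,PQ,feed=.06)
    tr=[];mx=0;ok=False
    while True:
        f=Fz()-f0;z=env.get_eef_pos()[2];tr.append((round(z*1e3,1),round(f,1)))
        if f>lim: break
        if mx>7 and f<mx-drop: ok=True;break
        if z<zmin: break
        mx=max(mx,f)
        t[2]-=.0015 if f<5 else (.001 if f<11 else .0006)
        env.line_to(t,PQ,feed=.04)
    print(ok,"max",round(mx,1),tr,env.get_eef_pos()[:2]-s)
    return t
def up():
    p=np.array(env.get_eef_pos());env.line_to([p[0],p[1],.150],PQ,feed=.12)
E
python3 - <<'E'
from h import *
env.gripper_to(.6);p=np.array(env.get_eef_pos())
env.line_to([p[0],p[1],.165],q(94.64),feed=.12)
s=spot(.04,.036)
env.goto([*s,.165],PQ);env.gripper_to(0)
print(env.get_time_s(),env.get_grip_width())
press(.04,.036);print(env.get_time_s())
E
```

```text
22.975 0.0001006409269616459
True max 12.2 [(np.float64(112.4), np.float64(0.1)), (np.float64(111.6), np.float64(-0.3)), (np.float64(109.9), np.float64(-0.2)), (np.float64(108.4), np.float64(0.2)), (np.float64(107.4), np.float64(1.9)), (np.float64(106.0), np.float64(4.1)), (np.float64(104.6), np.float64(5.8)), (np.float64(103.9), np.float64(6.6)), (np.float64(103.0), np.float64(7.5)), (np.float64(102.3), np.float64(7.5)), (np.float64(101.4), np.float64(8.5)), (np.float64(100.6), np.float64(9.3)), (np.float64(99.8), np.float64(10.1)), (np.float64(98.9), np.float64(11.0)), (np.float64(98.1), np.float64(11.5)), (np.float64(97.7), np.float64(12.2)), (np.float64(96.2), np.float64(7.2))] [0.0009 0.0004]
28.55
```

```bash
python3 - <<'E'
from h import *
up()
press(.04,-.036,zs=.112);up();print(env.get_time_s())
E
```

```text
False max 20.5 [(np.float64(110.6), np.float64(-0.0)), (np.float64(109.8), np.float64(-0.2)), (np.float64(108.6), np.float64(2.8)), (np.float64(107.0), np.float64(4.2)), (np.float64(105.5), np.float64(5.0)), (np.float64(104.2), np.float64(5.8)), (np.float64(103.4), np.float64(6.2)), (np.float64(101.2), np.float64(0.2)), (np.float64(99.6), np.float64(-0.5)), (np.float64(98.8), np.float64(2.4)), (np.float64(97.5), np.float64(4.7)), (np.float64(96.2), np.float64(6.2)), (np.float64(95.5), np.float64(6.9)), (np.float64(94.7), np.float64(8.6)), (np.float64(93.9), np.float64(10.0)), (np.float64(93.2), np.float64(10.3)), (np.float64(92.4), np.float64(11.8)), (np.float64(92.0), np.float64(12.6)), (np.float64(91.5), np.float64(12.9)), (np.float64(91.0), np.float64(14.0)), (np.float64(90.6), np.float64(15.6)), (np.float64(90.1), np.float64(15.5)), (np.float64(89.6), np.float64(16.2)), (np.float64(89.2), np.float64(17.3)), (np.float64(88.7), np.float64(17.3)), (np.float64(88.2), np.float64(18.3)), (np.float64(87.8), np.float64(18.9)), (np.float64(87.3), np.float64(19.6)), (np.float64(86.9), np.float64(20.5)), (np.float64(86.4), np.float64(21.2))] [-0.0005  0.0001]
39.7917
```

The second post clicked at 6.2 N, below my detection threshold of 7 N. The load stayed at 21 N, so it did not bottom out. I lower the threshold for the remaining two.

```bash
sed -i 's/mx>7 and/mx>3.5 and/; s/drop=3.0/drop=2.5/' h.py; python3 - <<'E'
from h import *
press(-.04,-.036,zs=.112);up();print(env.get_time_s())
press(-.04,.036,zs=.112);up();print(env.get_time_s())
w=eyes.camera("scene");a=cv2.resize(np.ascontiguousarray(w["img"][280:400,340:490,::-1]),None,fx=5,fy=5,interpolation=cv2.INTER_CUBIC)
cv2.imwrite("pics/s3.png",a)
E
```

```text
True max 17.1 [(np.float64(110.8), np.float64(0.4)), (np.float64(109.9), np.float64(0.3)), (np.float64(108.3), np.float64(-0.1)), (np.float64(106.7), np.float64(0.3)), (np.float64(105.6), np.float64(2.6)), (np.float64(104.2), np.float64(4.6)), (np.float64(102.8), np.float64(5.7)), (np.float64(101.9), np.float64(6.9)), (np.float64(101.1), np.float64(8.0)), (np.float64(100.3), np.float64(8.9)), (np.float64(99.5), np.float64(9.8)), (np.float64(98.7), np.float64(10.8)), (np.float64(97.8), np.float64(12.3)), (np.float64(97.3), np.float64(12.2)), (np.float64(96.8), np.float64(12.8)), (np.float64(96.2), np.float64(13.2)), (np.float64(95.7), np.float64(13.7)), (np.float64(95.2), np.float64(14.3)), (np.float64(94.7), np.float64(15.3)), (np.float64(94.2), np.float64(15.1)), (np.float64(93.6), np.float64(15.9)), (np.float64(93.1), np.float64(16.5)), (np.float64(92.6), np.float64(17.1)), (np.float64(91.0), np.float64(9.9))] [-0.0002  0.0001]
48.7583
False max 20.7 [(np.float64(110.6), np.float64(0.1)), (np.float64(109.9), np.float64(-0.3)), (np.float64(108.2), np.float64(0.2)), (np.float64(106.7
[... 367 characters left out ...]
oat64(92.9), np.float64(6.4)), (np.float64(92.1), np.float64(7.9)), (np.float64(91.4), np.float64(9.4)), (np.float64(90.5), np.float64(10.7)), (np.float64(89.8), np.float64(11.8)), (np.float64(89.3), np.float64(12.9)), (np.float64(88.8), np.float64(13.1)), (np.float64(88.3), np.float64(14.3)), (np.float64(87.8), np.float64(14.5)), (np.float64(87.3), np.float64(15.9)), (np.float64(86.9), np.float64(16.1)), (np.float64(86.4), np.float64(16.7)), (np.float64(85.9), np.float64(17.6)), (np.float64(85.5), np.float64(18.4)), (np.float64(85.0), np.float64(19.0)), (np.float64(84.5), np.float64(20.2)), (np.float64(84.1), np.float64(20.7)), (np.float64(83.6), np.float64(21.7))] [-0.0003 -0.0002]
59.6917
```

View pics/s3.png

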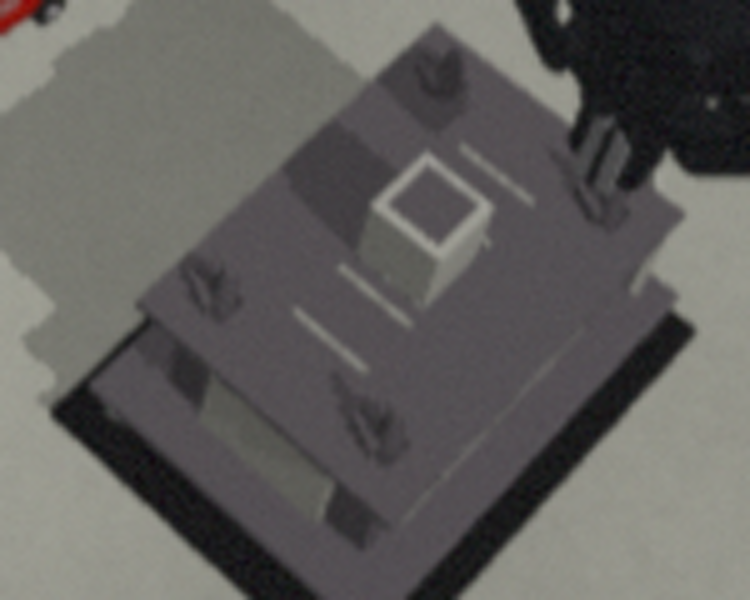

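The scene crop shows the deck flat and low on the garage, with all four barbed posts standing out alike at (212,285), (372,420), (440,80) and (600,190). The last corner met the finger at 95.5 mm, which is home height (96 mm), and loaded smoothly to 21 N. I'll quickly confirm the first corner, then finish.

```bash
python3 - <<'E'
from h import *
s=spot(.04,.036);f0=Fz()
env.line_to([*s,.150],PQ,feed=.25)
t=np.array([*s,.0985]);env.line_to(t,PQ,feed=.12);tr=[]
while env.get_time_s()<65.5:
    f=Fz()-f0;tr.append((round(float(env.get_eef_pos()[2])*1e3,1),round(f,1)))
    if f>15.5: break
    t[2]-=.0015 if f<11 else .0008
    env.line_to(t,PQ,feed=.06)
print(tr);p=np.array(env.get_eef_pos());env.line_to([p[0],p[1],.15],PQ,feed=.2)
print(env.get_time_s())
E
```

```text
[(99.2, 0.2), (97.5, -0.3), (96.0, 1.5), (94.5, 3.7), (93.3, 6.8), (92.1, 8.5), (91.0, 10.2), (89.9, 11.5), (89.3, 12.5), (88.7, 14.0), (88.1, 14.2), (87.5, 15.4), (86.9, 16.0)]
64.6333
```

Contact came at 96 mm with a smooth spring slope and no click left, so this corner is home. Handing in.

```bash
python3 -c "
from bench import env
print(env.finish_job(),env.get_time_s())"
```

```text
the job is handed in; nothing more can be done
the job is handed in; nothing more can be done
```

The roof deck is home on all four posts and released, and the job was handed in at about 65 s; the highest push I measured was 21.7 N, and I felt three separate clicks, the fourth corner already being down when I pressed it.

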